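# Open the photometer's sample bay and set the cuvette carriage for loading

### The job

Get the bench photometer ready for loading: press its release tab down with a fingertip so that the lid springs up, then push the lid all the way back until it stands open against its stop. Then, with a fingertip against the upright flag on the cuvette carriage inside, push the carriage all the way to the left (away from the display), to its stop. Only touch and push gently; grasp nothing, leave the photometer where it stands and the bottles and flask untouched.

Things in the scene. Friction and masses are not known exactly. Their poses are not given: they have to be found in the camera images.
- photometer: Loose bench instrument, 192 (x) by 262 mm (y), white deck 85 mm high, 2.6 kg. Origin: centre of underside; x to its back (away from robot), y to its left, z up. Right third: console with display, to 106 mm high. Left: black release tab, behind it the grey lid (166 mm wide, 10 thick) hinged at its back edge. Open, the bay is a rectangle 83 (x) by 148 mm (y) centred at x 0, y +38 mm.
- tab_pad (a point): Centre of the top of the release tab's pad: black ribbed plate 26 (x) by 50 mm (y), 94 mm above the bench, 9 mm proud of the deck, in a window 32 by 58 mm. Pressed down (1 N at first, 4 N at the end) it sinks 8 mm; the lid is let go after 5 to 6 mm; it comes up again when let go. Its hook, 10 mm higher than the pad, stands 13 to 25 mm behind this point and tips forward 6 mm as the pad sinks.
- release_tab (a joint): Release tab, rad: 0 up, 0.34 fully down.
- lid_edge (a point): Middle of the lid's front edge, at its underside, 103 mm from the hinge axis; flush with the upper face a lip 60 mm wide and 3 mm thick stands out 6 mm in front of it. Moves with the lid; x points from here to the hinge, y left, z out of the lid's upper face.
- lid_hinge (a point): Middle of the lid's hinge axis: along the photometer's y axis, 88 mm above the bench, 55 mm behind the photometer's middle. Turns with the lid.
- lid (a joint): Lid angle, rad: 0 shut and latched; once let go, sprung pins lift it to about 0.7 (front edge 65 mm higher). From there it must be pushed (about 0.5 N at the front edge); left between 0.75 and 1.5 it falls back on the pins; past 1.7 it leans back and stays open; stop at 1.9.
- flag_top (a point): Middle of the top edge of the carriage's flag: upright aluminium plate 26 wide (x), 4 mm thick (y), 20 mm tall on the carriage block (36 by 80 mm, four square wells, top 63 mm above the bench). This edge is 83 mm above the bench, 2 mm below the bay's rim; at least 60 mm of open bay lies to its right. Axes as the photometer's; moves with the carriage.
- carriage (a joint): Distance of the carriage from its left stop, m: 0 at the stop (loading place), 0.048 at the right end. It slides with about 0.8 N of friction and stays where it is left.
- amber_bottle: Loose brown glass bottle with a cap, 48 mm across, 103 mm high, to the left of the photometer. Origin: centre of its underside. Leave it alone.
- flask: Loose waisted clear flask, 47 mm across, 86 mm high, to the left of the photometer near its front. Origin: centre of its underside. Leave it alone.
- small_bottle: Loose small brown bottle, 29 mm across, 56 mm high, to the right of the photometer. Origin: centre of its underside. Leave it alone.

How it is judged:
By the outcome, as a careful person would: the job done as asked, in the order asked, and still so for the second after the job is handed in, with the robot touching nothing.
It also fails if it takes over 53 s, if anything falls off the work surface, if the arm or the gripper's body presses on something with over 40 N, if the wrist force passes 120 N, or if a joint passes its speed limit or range.

### The arm

A 7-joint arm with a two-finger parallel gripper is mounted at the origin on a cart in front of the work surface, level with it; the furniture and walls round the work are solid. World frame = base frame: x ahead of the robot, y to its left, z up, the work surface at z = 0. Lengths are in m, angles in rad, forces in N, time in s.
With the tool pointing down it reaches from about 0.4 to 0.85 m from the base axis. Payload 4.4 kg.
Tool frame: the origin (TCP) lies at the very end of the fingers, on their centre line; the grasp point (between the pads) lies behind it (arm.grip_point_offset is the z of the grasp point in the tool frame, in m); z points along the fingers, y is the line along which they close (so a half turn about z gives the same grasp; the last joint's range is limited). The gripper opens to 94 mm and grips with 3 to 60 N. Pads are 16 mm wide; open, the fingers measure 119 mm over their backs; the gripper's body (75 mm by 177 mm) begins 78 mm behind the grasp point.
Start: joints at [-1.278, 0.628, 0.038, 1.517, -0.027, 0.996, -0.02], TCP at [0.228, 0.609, 0.205] pointing down, gripper open.
Joint ranges: [-3.06, 3.06], [-0.37, 2.12], [-1.25, 1.32], [0.18, 2.47], [-1.1, 4.24], [0.23, 1.98], [-2.94, 2.94]. Speed limits (rad/s): [2.57, 2.57, 3.14, 3.14, 3.14, 3.14, 3.14].

### API

Orientations are given as a unit quaternion [w, x, y, z].
In Python, from rig import arm gives the robot as it stands.
- The arm moves only by the shell command python3 -m pendant 'ROWS' [OPENING] [FORCE]. ROWS is text: rows parted by semicolons, each of 4 numbers parted by spaces: the shift along the tool's x, y, z in cm, then the turn about the tool's z in degrees. A call has 1 to 20 rows; each row shifts and turns the commanded pose from where the row before left it, along the tool's axes as they then stand; what a row does not reach is not made up. A row lasts 1/8 s, in which the tool goes at most 62.5 mm and 10.7 degrees, less where a joint would pass 70% of its speed; a pose out of reach is approached as far as the arm can. A call is refused whole if a number of a shift passes 6.25 or a number of a turn 10.7, either way. A call with a gripper value outside its range is refused whole. OPENING is the gripper command: -1 is fully open, 1 is shut, values between are in proportion, set as the call begins (- or left out, the last holds). The fingers move at their own pace and stop on an object; FORCE is the grip in N (left out, the last holds). Time passes only in rows, so rows that do not move let the fingers close. It gives the time, the measured TCP pose, the force, the opening and the grip force at its end, in the units of the state.
- arm.sense(): the state, without advancing time (a new reading comes with each control period).
- arm.get_image(name): name is "side" or "top"; returns (picture, depth): 400x640x3 uint8, blue, green, red; 400x640 float32, m along the optical axis (not along the pixel's ray), 0 where there is no reading.
- arm.camera_model(name): a dict with "intrinsics" (3x3 intrinsics, pixels), "eye" and "rotation" of the camera in the world. Camera axes: x right, y down, z forward; pixel columns grow to the right and rows downward; lengths in m; the calibration is good to about 2 mm. A picture is of the moment at which its call begins. camera_model takes no time and is no camera call.
- arm.job_done(): hands the job in; it is judged then, once.
Trained networks look in the newest picture that a camera, given by its name, has taken for a name from the list of things; names that differ only in an ending like _2 or _b are one class to them, and where a whole thing is asked for, a point or a joint stands for the part that bears it (a point fixed in the world has none). Each returns a list of dicts, best first, with "p" (0 to 1); they miss things now and then, are a little off and sometimes report something else, mostly with a low value. They report only what shows in the picture. A call takes as long as a camera call.
- arm.spot_in(camera, thing): "box" ([left, top, right, bottom] in pixels, round what is visible of it).
- arm.place_of(camera, thing): "uv" ([column, row] in pixels: a listed point, or the origin of a listed thing).
The state is a dict: "time_s": time; "joint_pos": joint angles; "joint_velocities": joint speeds; "tau": joint torques, N m; "position": TCP position; "tool_rot": TCP orientation; "force": force on the tool from outside, world axes, zero at the start; "ft_torque": the same for the moment, N m; "opening": opening from 0.0 (shut) to 1.0 (fully open); "grasp_force": force on a finger pad.
Only numpy, scipy, OpenCV 4.12 (cv2) and the standard library are available. Lean on these libraries where they do the work, as an engineer would, in place of code of your own. Each camera call takes 0.05 s, during which the arm holds its last target. There are 200 camera calls.

## Working session

There is one attempt and no reset: what is moved stays moved. The work goes in short steps, Python scripts to look and compute and a shell command to move; the robot and the scene stay as the last step left them, time stands still between calls to the robot, and variables do not carry over. Pictures are saved under pics/ and viewed, at most 10 in all, crops included, and the job is handed in when it is done.

```bash
mkdir -p pics; ls; cat > h.py <<'E'
import numpy as np,cv2
from rig import arm
from scipy.spatial.transform import Rotation as R
def ray(cam,uv):
    m=arm.camera_model(cam);K=np.array(m["intrinsics"]);r=np.array(m["rotation"])
    d=r@np.linalg.inv(K)@np.array([uv[0],uv[1],1.]);return np.array(m["eye"]),d
def at_z(cam,uv,z):
    e,d=ray(cam,uv);return e+d*(z-e[2])/d[2]
def at_d(cam,uv,dep):
    h=dep[int(round(uv[1]))-1:int(round(uv[1]))+2,int(round(uv[0]))-1:int(round(uv[0]))+2];h=h[h>0]
    e,d=ray(cam,uv);return e+d*np.median(h) if len(h) else None
def proj(cam,p):
    m=arm.camera_model(cam);q=np.array(m["rotation"]).T@(np.array(p)-np.array(m["eye"]));q=np.array(m["intrinsics"])@q;return q[:2]/q[2]
def tool(p):
    s=arm.sense();q=s["tool_rot"];r=R.from_quat([q[1],q[2],q[3],q[0]])
    return r.inv().apply(np.array(p)-s["position"])*100
E
python3 - <<'E'
from h import *
np.set_printoptions(precision=4,suppress=True)
s=arm.sense();print(s["position"],s["tool_rot"],s["opening"],arm.grip_point_offset,s["force"])
for c in("top","side"):
    im,d=arm.get_image(c);cv2.imwrite(f"pics/{c}0.png",im);m=arm.camera_model(c);print(c,m["eye"],np.array(m["rotation"])[:,2])
    for n,z in(("photometer",0),("tab_pad",.094),("lid_edge",.083),("lid_hinge",.088),("flag_top",.083),("amber_bottle",0),("flask",0),("small_bottle",0)):
        for r in arm.place_of(c,n)[:2]:
            print(n,round(r["p"],2),np.array(r["uv"]),at_z(c,r["uv"],z),at_d(c,r["uv"],d))
E
```

```text
pics
[0.228  0.608  0.2046] [-0.0001  0.1784  0.984  -0.0009] 0.9981647451449057 -0.0188 [-0.414   0.4049 -0.3179]Traceback (most recent call last):
  File "<stdin>", line 5, in <module>
IndexError: too many indices for array: array is 1-dimensional, but 2 were indexed
```

```bash
python3 - <<'E'
from rig import arm
m=arm.camera_model("top");print(m)
E
sed -i 's/^def ray/def rot(m):\n    r=np.array(m["rotation"],float)\n    return r.reshape(3,3) if r.size==9 else R.from_quat(r[[1,2,3,0]]).as_matrix() if r.size==4 else R.from_rotvec(r).as_matrix()\ndef ray/; s/r=np.array(m\["rotation"\]);*$/r=rot(m)/; s/np.array(m\["rotation"\]).T/rot(m).T/' h.py; cat h.py | head -12
python3 - <<'E'
from h import *
np.set_printoptions(precision=4,suppress=True)
for c in("top","side"):
    im,d=arm.get_image(c);cv2.imwrite(f"pics/{c}0.png",im);m=arm.camera_model(c);print(c,m["eye"],rot(m)[:,2])
    for n,z in(("photometer",0),("tab_pad",.094),("lid_edge",.083),("lid_hinge",.088),("flag_top",.083),("amber_bottle",0),("flask",0),("small_bottle",0)):
        for r in arm.place_of(c,n)[:2]:
            print(n,round(r["p"],2),np.array(r["uv"]),at_z(c,r["uv"],z),at_d(c,r["uv"],d))
E
```

```text
{'intrinsics': array([[519.20860127,   0.        , 312.10693997],
       [  0.        , 519.20860127, 192.96190411],
       [  0.        ,   0.        ,   1.        ]]), 'eye': array([0.44118984, 0.12022405, 1.26156197]), 'rotation': array([-0.04307262,  0.70824283, -0.70324994,  0.04445626])}
import numpy as np,cv2
from rig import arm
from scipy.spatial.transform import Rotation as R
def rot(m):
    r=np.array(m["rotation"],float)
    return r.reshape(3,3) if r.size==9 else R.from_quat(r[[1,2,3,0]]).as_matrix() if r.size==4 else R.from_rotvec(r).as_matrix()
def ray(cam,uv):
    m=arm.camera_model(cam);K=np.array(m["intrinsics"]);r=rot(m)
    d=r@np.linalg.inv(K)@np.array([uv[0],uv[1],1.]);return np.array(m["eye"]),d
def at_z(cam,uv,z):
    e,d=ray(cam,uv);return e+d*(z-e[2])/d[2]
def at_d(cam,uv,dep):
top [0.4412 0.1202 1.2616] [ 0.1236 -0.0015 -0.9923]
photometer 0.64 [334.8 204. ] [0.5715 0.0627 0.    ] [0.5616 0.0671 0.0961]
tab_pad 0.77 [319.8 230.2] [0.5024 0.1006 0.094 ] [0.5023 0.1006 0.0951]
lid_edge 0.73 [319.5 220.2] [0.5257 0.1012 0.083 ] [0.5246 0.1014 0.0984]
lid_hinge 
[... 193 characters left out ...]
0.    ] [0.6058 0.2468 0.0754]
flask 0.66 [257.8 238.6] [0.486 0.249 0.   ] [0.4835 0.2419 0.0702]
small_bottle 0.71 [408.1 209.9] [ 0.5583 -0.1162  0.    ] [ 0.5543 -0.1081  0.0433]
side [ 0.4087 -0.6091  0.6084] [ 0.1942  0.8041 -0.5618]
photometer 0.66 [323.3 245. ] [0.5777 0.0741 0.    ] [ 0.5514 -0.0321  0.0945]
tab_pad 0.81 [283.5 207.5] [0.4973 0.0985 0.094 ] [0.497  0.0969 0.0952]
lid_edge 0.92 [297.4 204.3] [0.5297 0.1195 0.083 ] [0.5268 0.1017 0.0958]
lid_edge 0.65 [335.3 311.5] [ 0.538 -0.177  0.083] [ 0.553  -0.1272  0.0224]
lid_hinge 0.81 [343.1 202.7] [0.6246 0.0999 0.088 ] [0.6211 0.0884 0.0964]
small_bottle 0.7 [335.  314.1] [ 0.5565 -0.1145  0.    ] [ 0.5523 -0.1283  0.0171]
```

View pics/top0.png

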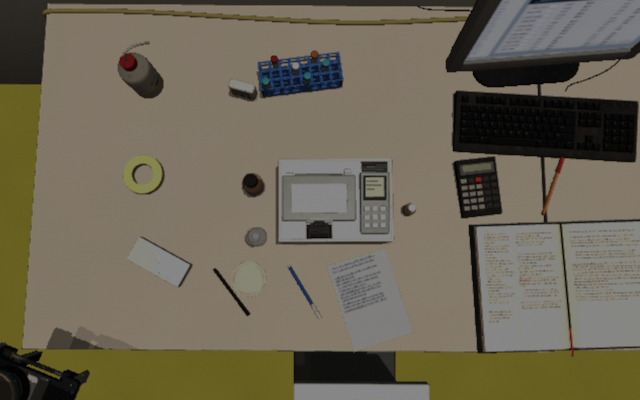

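View pics/side0.png

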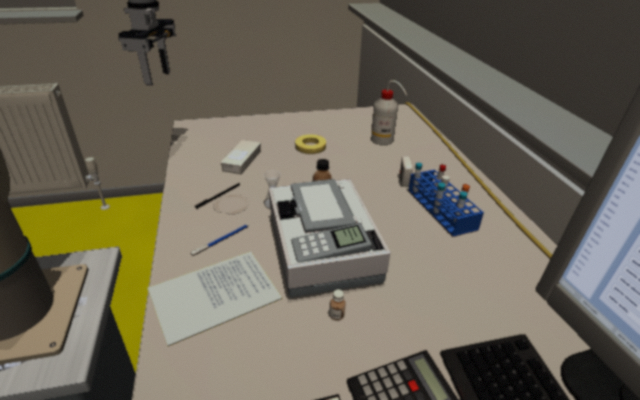

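The top view shows the photometer at columns 278–393, rows 158–243, with the black tab at (319,230) and the lid behind it. The side view agrees, and the network points match it. Next I fit the deck outline to get the yaw.

```bash
python3 - <<'E'
from h import *
np.set_printoptions(precision=4,suppress=True)
im,d=arm.get_image("top");m=arm.camera_model("top")
v,u=np.mgrid[0:400,0:640];K=m["intrinsics"]
P=np.stack([(u-K[0,2])/K[0,0]*d,(v-K[1,2])/K[1,1]*d,d],-1)@rot(m).T+m["eye"]
k=(d>0)&(P[...,2]>.074)&(P[...,2]<.115)&(abs(P[...,0]-.57)<.13)&(abs(P[...,1]-.063)<.155)
k=k.astype(np.uint8);n,l,st,c=cv2.connectedComponentsWithStats(k);i=1+st[1:,4].argmax()
Q=P[l==i];print(len(Q),cv2.minAreaRect(Q[:,:2].astype(np.float32)*1000))
print("deck z",np.median(P[l==i][:,2]))
E
```

```text
9488 ((574.3493041992188, 64.66736602783203), (191.54148864746094, 262.1717834472656), 0.36738982796669006)
deck z 0.09343476602587775
```

```bash
python3 -m pendant '0 0 0 -10;0 0 0 -10;0 0 0 0' 1 10
```

```text
time_s: 1.38
position: [0.2284, 0.6086, 0.2055]
tool_rot: [-0.0, 0.006, 1.0, 0.0]
force: [-0.3, -1.2, 0.5]
opening: 0.715
grasp_force: 0.0
```

```bash
python3 -m pendant '-2.07 -3.92 0 -1;-2.07 -3.92 0 0;-2.07 -3.92 0 0;-2.07 -3.92 0 0;-2.07 -3.92 0 0;-2.07 -3.92 0 0;-2.07 -3.92 0 0;-2.07 -3.92 0 0;-2.07 -3.92 0 0;-2.07 -3.92 0 0;-2.07 -3.92 0 0;-2.07 -3.92 0 0;-2.07 -3.92 0 0;0 0 2 0;0 0 2 0;0 0 2 0;0 0 0 0;0 0 0 0'
python3 - <<'E'
from h import *
np.set_printoptions(precision=4,suppress=True)
o=[]
for c in("top","side"):
    im,d=arm.get_image(c);s=arm.sense();print(s["position"],s["opening"],s["force"])
    for n,z in(("tab_pad",.094),("lid_edge",.083)):
        for r in arm.place_of(c,n)[:1]: print(c,n,round(r["p"],2),at_z(c,r["uv"],z))
    u,v=map(int,proj(c,s["position"]));o.append(cv2.resize(im[v-60:v+60,u-75:u+75],None,fx=2.6,fy=2.6,interpolation=3))
cv2.imwrite("pics/a.png",np.hstack(o))
E
```

```text
time_s: 3.62
position: [0.5011, 0.1009, 0.1461]
tool_rot: [0.0, -0.003, 1.0, 0.0]
force: [0.2, -0.4, 0.5]
opening: 0.007
grasp_force: 0.0
[0.5012 0.1009 0.1463] 0.004892964165897619 [ 0.2748 -0.0012  0.4696]
[0.5011 0.1009 0.1462] 0.004213375508636651 [-0.1352 -0.6189  0.7423]
side tab_pad 0.51 [0.4974 0.1093 0.094 ]
side lid_edge 0.86 [0.5313 0.1103 0.083 ]
```

View pics/a.png

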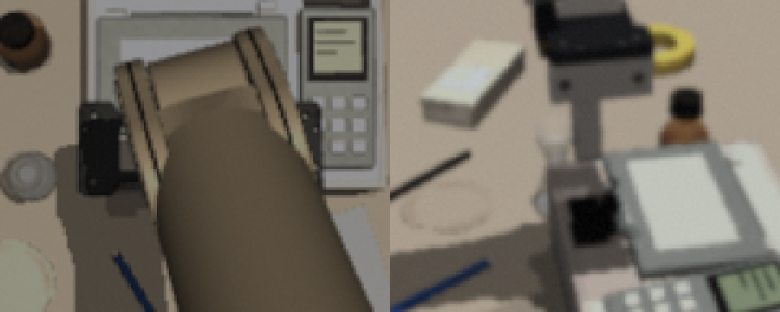

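The left crop (top camera) shows the arm hiding the tab. The right crop (side camera) shows the closed fingers over the black tab at about (590,215). I'll lower to just above the pad, then press.

```bash
python3 -m pendant '0.4 0 1.5 0;0 0 1.5 0;0 0 1.3 0;0 0 0 0;0 0 0 0'; python3 -m pendant '0 0 0.3 0;0 0 0.3 0;0 0 0.2 0;0 0 0 0;0 0 0 0'
```

```text
time_s: 4.55
position: [0.4968, 0.1008, 0.1025]
tool_rot: [0.0, -0.004, 1.0, 0.0]
force: [-0.6, 0.9, 0.9]
opening: 0.005
grasp_force: 0.0
time_s: 5.18
position: [0.4966, 0.1007, 0.0945]
tool_rot: [-0.0, -0.004, 1.0, 0.0]
force: [0.4, 0.1, 0.7]
opening: 0.001
grasp_force: 0.0
```

```bash
python3 -m pendant '0 0 0.2 0;0 0 0.2 0;0 0 0.2 0;0 0 0 0;0 0 0 0'
python3 - <<'E'
from h import *
im,d=arm.get_image("side");print(arm.sense()["force"],arm.sense()["position"]);
for r in arm.place_of("side","lid_edge")[:1]: print(r,at_d("side",r["uv"],d))
E
```

```text
time_s: 5.8
position: [0.4948, 0.1007, 0.0881]
tool_rot: [-0.002, -0.004, 1.0, -0.0]
force: [-4.8, 0.3, 5.2]
opening: 0.006
grasp_force: 3.2
[-5.15985739  0.48435461  5.46509607] [0.49478938 0.10063645 0.08815373]
{'uv': [305.3, 183.1], 'p': 0.81} [0.52762236 0.01817974 0.20023096]
```

```bash
python3 - <<'E'
from h import *
im,d=arm.get_image("side");cv2.imwrite("pics/b.png",cv2.resize(im[120:270,200:400],None,fx=4,fy=4,interpolation=3))
E
```

```text
(no output)
```

View pics/b.png

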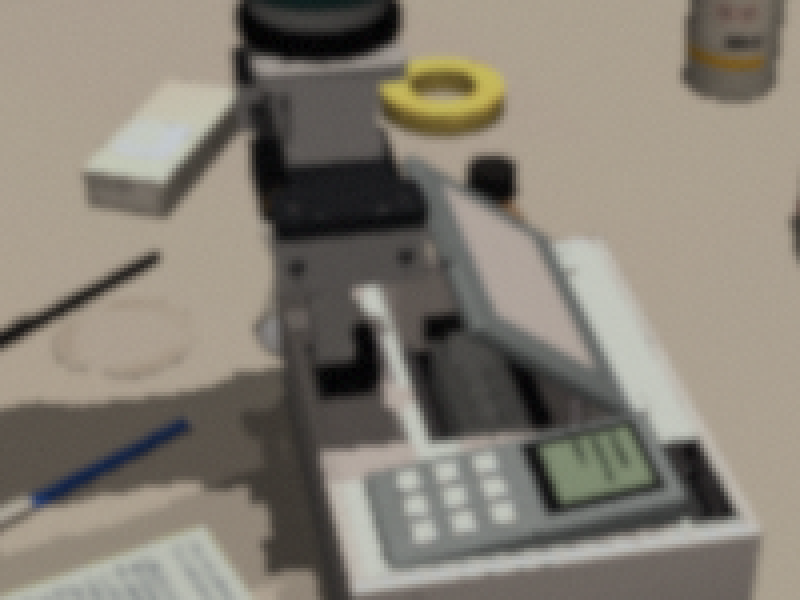

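The side view shows the lid sprung up, its front corner at about (480,325) in the crop, close to the grey finger mount at (340,260). I'll measure both, since the sideways force of −5 N suggests contact.

```bash
python3 - <<'E'
from h import *
np.set_printoptions(precision=3,suppress=True)
im,d=arm.get_image("side");m=arm.camera_model("side");K=m["intrinsics"]
v,u=np.mgrid[0:400,0:640]
P=np.stack([(u-K[0,2])/K[0,0]*d,(v-K[1,2])/K[1,1]*d,d],-1)@rot(m).T+m["eye"]
for a,b in((480,320),(470,322),(410,165),(420,185),(610,395),(540,240)): 
    print((a,b),P[120+b//4,200+a//4])
for b in(250,262,275,290,305,320,335,350):
    r=120+b//4; print(b,[tuple(np.round(P[r,200+a//4],3)) for a in(280,300,340,360,400,425,440)])
E
```

```text
(480, 320) [0.555 0.02  0.159]
(470, 322) [0.584 0.174 0.05 ]
(410, 165) [0.55  0.175 0.155]
(420, 185) [0.552 0.149 0.158]
(610, 395) [0.621 0.023 0.105]
(540, 240) [0.625 0.172 0.1  ]
250 [(np.float64(0.465), np.float64(0.013), np.float64(0.213)), (np.float64(0.474), np.float64(0.013), np.float64(0.212)), (np.float64(0.491), np.float64(0.013), np.float64(0.21)), (np.float64(0.5), np.float64(0.016), np.float64(0.207)), (np.float64(0.518), np.float64(0.019), np.float64(0.203)), (np.float64(0.589), np.float64(0.332), np.float64(-0.001)), (np.float64(0.6), np.float64(0.332), np.float64(-0.002))]
262 [(np.float64(0.465), np.float64(0.017), np.float64(0.204)), (np.float64(0.474), np.float64(0.019), np.float64(0.202)), (np.float64(0.492), np.float64(0.021), np.float64(0.199)), (np.float64(0.5), np.float64(0.02), np.float64(0.198)), (np.float64(0.518), np.float64(0.019), np.float64(0.197)), (np.float64(0.562), np.float64(0.19), np.float64(0.083)), (np.float64(0.571), np.float64(0.188), np.float64(0.083))]
275 [(np.float64(0.465), np.float64(0.019), np.float64(0.197)), (np.float64(0.474), n
[... 1705 characters left out ...]
oat64(0.499), np.float64(0.087), np.float64(0.113)), (np.float64(0.511), np.float64(0.102), np.float64(0.101)), (np.float64(0.545), np.float64(0.176), np.float64(0.045)), (np.float64(0.558), np.float64(0.172), np.float64(0.046)), (np.float64(0.567), np.float64(0.171), np.float64(0.046))]
350 [(np.float64(0.476), np.float64(0.17), np.float64(0.047)), (np.float64(0.482), np.float64(0.117), np.float64(0.084)), (np.float64(0.499), np.float64(0.087), np.float64(0.103)), (np.float64(0.51), np.float64(0.092), np.float64(0.098)), (np.float64(0.546), np.float64(0.18), np.float64(0.031)), (np.float64(0.56), np.float64(0.179), np.float64(0.03)), (np.float64(0.56), np.float64(0.134), np.float64(0.061))]
```

The lid edge is at z≈0.158 (about 0.7 rad) and clear of the gripper body. The sideways force came from the hook, so I retract forward and up, then push the lid back at z≈0.14.

```bash
python3 -m pendant '0.3 0 -0.3 0;0.2 0 -0.7 0;0 0 -2 0;0 0 -2.2 0;0 0 0 0;0 0 0 0'; python3 -m pendant '-2 0 0 0;-2 0 0 0;-0.8 0 0 0;-0.8 0 0 0;-0.8 0 0 0;-0.8 0 0 0;0 0 0 0'
```

```text
time_s: 6.75
position: [0.4915, 0.1006, 0.1401]
tool_rot: [-0.0, -0.004, 1.0, -0.0]
force: [-0.0, -0.4, 0.4]
opening: 0.004
grasp_force: 0.0
time_s: 7.62
position: [0.5647, 0.1012, 0.1404]
tool_rot: [0.001, -0.004, 1.0, 0.0]
force: [-0.2, 0.8, 0.3]
opening: 0.008
grasp_force: 0.1
```

```bash
python3 -m pendant '-0.8 0 0 0;-0.8 0 0 0;-0.8 0 0 0;-0.8 0 0 0;-0.8 0 0 0;-0.6 0 0 0;-0.6 0 0 0;-0.6 0 0 0;0 0 0 0;0 0 0 0'
python3 - <<'E'
from h import *
np.set_printoptions(precision=3,suppress=True)
im,d=arm.get_image("side");cv2.imwrite("pics/c.png",cv2.resize(im[120:270,200:400],None,fx=4,fy=4,interpolation=3))
for n in("lid_edge","lid_hinge","flag_top"):
    for r in arm.place_of("side",n)[:2]: print(n,r["p"],r["uv"],at_d("side",r["uv"],d))
E
```

```text
time_s: 8.88
position: [0.6213, 0.1017, 0.1404]
tool_rot: [-0.0, -0.004, 1.0, -0.0]
force: [-0.2, -0.7, -0.6]
opening: 0.006
grasp_force: 0.0
lid_edge 0.76 [362.2, 158.0] [0.631 0.02  0.24 ]
lid_hinge 0.97 [343.8, 200.5] [0.627 0.102 0.092]
flag_top 0.75 [315.0, 199.5] [0.58  0.175 0.051]
```

View pics/c.png

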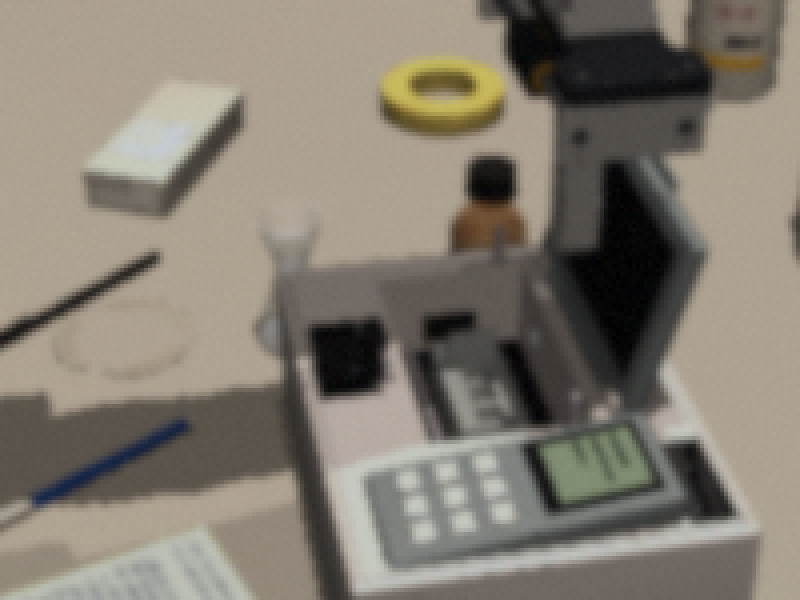

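The lid is now past vertical, with its free corner at about (700,245). The bay is open and the carriage flag is at about (480,345). I'll push on to the stop, then back away.

```bash
python3 -m pendant '-0.4 0 0 0;-0.4 0 0 0;-0.3 0 0 0;0 0 0 0;0 0 0 0'
```

```text
time_s: 9.7
position: [0.6324, 0.1018, 0.1404]
tool_rot: [-0.0, -0.004, 1.0, 0.0]
force: [-0.6, 1.1, -0.2]
opening: 0.001
grasp_force: 0.0
```

```bash
python3 -m pendant '2 0 0 0;2 0 0 0;2 0 -2 0;3 0 -3 0;4 0 -3 0;5 0 0 0;5 0 0 0;0 0 0 0;0 0 0 0'
python3 - <<'E'
from h import *
np.set_printoptions(precision=3,suppress=True)
o=[]
for c in("top","side"):
    im,d=arm.get_image(c)
    m=arm.camera_model(c);K=m["intrinsics"];v,u=np.mgrid[0:400,0:640]
    P=np.stack([(u-K[0,2])/K[0,0]*d,(v-K[1,2])/K[1,1]*d,d],-1)@rot(m).T+m["eye"]
    if c=="side":
        k=(d>0)&(abs(P[...,0]-.65)<.06)&(abs(P[...,1]-.1)<.07)&(P[...,2]>.11)&(P[...,2]<.18)
        Q=P[k];print(len(Q),"dx/dz",np.polyfit(Q[:,2],Q[:,0],1))
    for n,z in(("lid_edge",None),("flag_top",.083),("lid_hinge",.088)):
        for r in arm.place_of(c,n)[:2]: print(c,n,round(r["p"],2),np.array(r["uv"]),at_d(c,r["uv"],d),at_z(c,r["uv"],z) if z else "")
    x,y=map(int,proj(c,[.575,.1,.08]));o.append(cv2.resize(im[y-55:y+55,x-65:x+65],None,fx=3,fy=3,interpolation=3))
cv2.imwrite("pics/d.png",np.hstack(o))
E
```

```text
time_s: 10.82
position: [0.4038, 0.1003, 0.221]
tool_rot: [0.001, -0.004, 1.0, 0.0]
force: [0.4, 0.7, 0.4]
opening: 0.007
grasp_force: 0.0
top lid_edge 0.86 [318.5 153.3] [0.66  0.106 0.184] 
top flag_top 0.75 [312.  199.8] [0.573 0.119 0.08 ] [0.572 0.119 0.083]
top flag_top 0.58 [256.1 239. ] [0.483 0.246 0.065] [0.482 0.244 0.083]
top lid_hinge 0.79 [316.1 173.8] [0.63  0.11  0.096] [0.632 0.11  0.088]
1126 dx/dz [0.352 0.593]
side lid_edge 0.86 [362.4 158.8] [0.663 0.111 0.184] 
side flag_top 0.95 [315.8 201.2] [0.581 0.173 0.047] [0.57  0.123 0.083]
side lid_hinge 0.57 [345.8 200.8] [0.629 0.096 0.095] [0.632 0.106 0.088]
```

View pics/d.png

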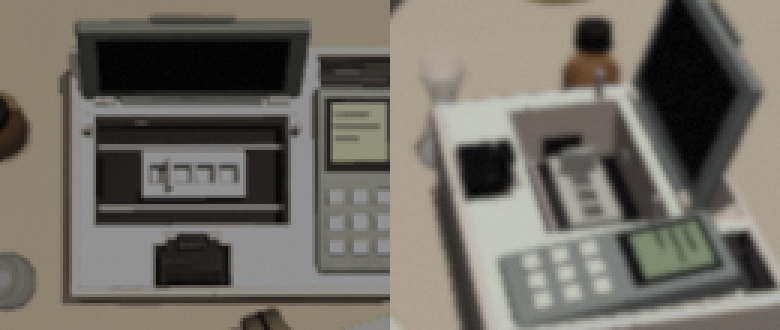

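The lid face leans 19.4° past vertical, or 1.91 rad, so it is open against its stop and stays there. In the top crop (left) the flag is at (168,173), with clear bay to its right. Both cameras put it near (0.571, 0.121). I'll lower the finger to its right at y≈0.09.

```bash
python3 -m pendant '-4 -0.5 0 0;-4.2 -0.5 0 0;-4.3 0 0 0;-4.3 0 0 0;0 0 3 0;0 0 4 0;0 0 3 0;0 0 2 0;0 0 0 0'; python3 -m pendant '0 0 1 0;0 0 1 0;0 0 1 0;0 0 0 0;0 0 0 0'
python3 - <<'E'
from h import *
im,d=arm.get_image("side");cv2.imwrite("pics/e.png",cv2.resize(im[130:250,240:400],None,fx=4,fy=4,interpolation=3))
E
```

```text
time_s: 12.35
position: [0.5694, 0.091, 0.0988]
tool_rot: [-0.002, -0.004, 1.0, -0.0]
force: [-0.3, 0.6, 0.6]
opening: 0.004
grasp_force: 0.0
time_s: 12.98
position: [0.5708, 0.0913, 0.0706]
tool_rot: [0.0, -0.004, 1.0, 0.0]
force: [-0.6, -0.4, -0.2]
opening: 0.006
grasp_force: 0.0
```

View pics/e.png

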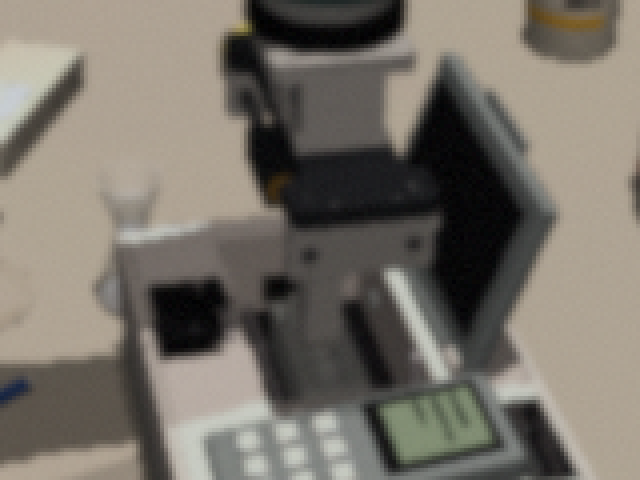

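The finger is inside the bay, to the right of the flag, touching nothing. Now I push left.

```bash
python3 -m pendant '0 0.5 0 0;0 0.5 0 0;0 0.5 0 0;0 0.5 0 0;0 0.5 0 0;0 0.5 0 0;0 0.5 0 0;0 0 0 0;0 0 0 0';python3 -m pendant '0 0.4 0 0;0 0.4 0 0;0 0 0 0;0 0 0 0'
```

```text
time_s: 14.15
position: [0.5703, 0.1265, 0.0704]
tool_rot: [-0.0, -0.004, 1.0, 0.0]
force: [0.2, 1.0, 0.1]
opening: 0.002
grasp_force: 0.0
time_s: 14.65
position: [0.5703, 0.1346, 0.0705]
tool_rot: [0.0, -0.004, 1.0, 0.0]
force: [0.1, 0.3, 0.1]
opening: 0.005
grasp_force: 0.0
```

```bash
python3 -m pendant '0 0.3 0 0;0 0.3 0 0;0 0 0 0';python3 -m pendant '0 0.3 0 0;0 0 0 0';python3 -m pendant '0 0.3 0 0;0 0 0 0'
```

```text
time_s: 15.02
position: [0.5703, 0.1374, 0.0705]
tool_rot: [-0.0, -0.003, 1.0, -0.002]
force: [-0.4, -6.0, 2.0]
opening: 0.003
grasp_force: 2.8
time_s: 15.28
position: [0.5703, 0.1375, 0.0705]
tool_rot: [-0.001, -0.002, 1.0, -0.003]
force: [-0.1, -10.3, 2.7]
opening: 0.006
grasp_force: 5.1
time_s: 15.52
position: [0.5702, 0.1376, 0.0705]
tool_rot: [-0.001, -0.002, 1.0, -0.005]
force: [0.1, -14.9, 3.9]
opening: 0.004
grasp_force: 7.4
```

Firm stop at y≈0.137. I back off to the right, lift out and check.

```bash
python3 -m pendant '0 -1.2 0 0;0 -1 0 0;0 -1 0 0;0 0 -3 0;0 0 -5 0;0 0 -5 0;2 0 -2 0;5 0 0 0;5 0 0 0;5 0 0 0;0 0 0 0;0 0 0 0'
python3 - <<'E'
from h import *
np.set_printoptions(precision=3,suppress=True)
o=[]
for c in("top","side"):
    im,d=arm.get_image(c)
    m=arm.camera_model(c);K=m["intrinsics"];v,u=np.mgrid[0:400,0:640]
    P=np.stack([(u-K[0,2])/K[0,0]*d,(v-K[1,2])/K[1,1]*d,d],-1)@rot(m).T+m["eye"]
    if c=="side":
        k=(d>0)&(abs(P[...,0]-.65)<.06)&(abs(P[...,1]-.1)<.07)&(P[...,2]>.11)&(P[...,2]<.18)
        print("dx/dz",np.polyfit(P[k][:,2],P[k][:,0],1))
    else:
        k=(d>0)&(P[...,2]>.074)&(P[...,2]<.115)&(abs(P[...,0]-.57)<.13)&(abs(P[...,1]-.063)<.155)
        n,l,st,_=cv2.connectedComponentsWithStats(k.astype(np.uint8));print(cv2.minAreaRect(P[l==1+st[1:,4].argmax()][:,:2].astype(np.float32)*1000))
    for n,z in(("flag_top",.083),("amber_bottle",0),("flask",0),("small_bottle",0)):
        for r in arm.place_of(c,n)[:1]: print(c,n,round(r["p"],2),at_z(c,r["uv"],z))
    x,y=map(int,proj(c,[.575,.1,.08]));o.append(cv2.resize(im[y-55:y+55,x-65:x+65],None,fx=3,fy=3,interpolation=3))
cv2.imwrite("pics/f.png",np.hstack(o))
E
```

```text
time_s: 17.02
position: [0.4017, 0.1134, 0.221]
tool_rot: [0.001, -0.004, 1.0, 0.0]
force: [0.3, -1.4, 0.2]
opening: 0.005
grasp_force: 0.0
((574.14990234375, 64.82647705078125), (191.16543579101562, 261.8773193359375), 0.5278148651123047)
top flag_top 0.69 [0.577 0.155 0.083]
top amber_bottle 0.89 [0.613 0.253 0.   ]
top flask 0.76 [0.488 0.255 0.   ]
top small_bottle 0.46 [ 0.559 -0.11   0.   ]
dx/dz [0.353 0.593]
side flag_top 0.7 [0.565 0.148 0.083]
side flask 0.61 [0.488 0.241 0.   ]
```

View pics/f.png

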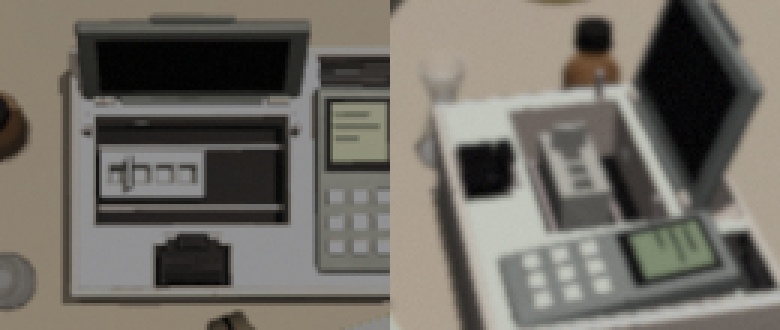

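The carriage block is at the left end of the bay (left edge at about 100 px; the bay starts at 96). The lid is still open at 1.91 rad, the photometer has not moved, and the bottles and flask are where they were.

```bash
python3 -c "
from rig import arm
print(arm.job_done())"
```

```text
the job is handed in; nothing more can be done
None
```

The photometer is ready for loading and the job is handed in: tab pressed, lid open against its stop (about 1.91 rad), carriage pushed left to its stop, and the photometer, bottles and flask where they were to within measurement error.

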